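# Put the lapping discs away under the double cover and lift off its outer cap

## Task

Put the two lapping discs away on the round stepped storage base, setting them down rather than dropping them: the larger disc flat in the middle of the raised step, then the smaller disc centred on top of it. Then pick up the nested double cover by the black knob so that inner and outer cover travel together as one, lower it over the discs until the inner cover sits fully down on the base, and let go. Finally take the outer cover alone by its collar, lift it straight up until all of it is above the top of the knob, leaving the inner cover sitting undisturbed over the discs and the other things on the bench alone, and finish while still holding the outer cover there above the base, level and still.

Things in the scene. Friction and masses are not known exactly. Their poses are not given: they have to be found in the camera images.
- base: fixed round aluminium storage base on the bench: a flange 120 across and 8 thick with a raised round step in its middle, 80 across at its foot (straight for 3, then tapering to 72 across at its flat top) and 8 high; origin at the centre of its underside, z up
- base_seat (a point): centre of the base at the height of the flange's upper face (8 above the bench), where the inner cover's lower rim comes to rest around the step
- base_top (a point): centre of the step's flat top (16 above the bench), where the larger disc goes
- disc_large: larger lapping disc, dark steel with a grey face and a small brass centre, 60 across, 12 thick, about 0.12 kg, lying flat on the bench; origin at the centre of its underside, z up
- disc_small: smaller lapping disc, the same look, 46 across, 12 thick, about 0.07 kg, lying flat on the bench; origin at the centre of its underside, z up
- inner_cover: clear plastic bell, open below, 94 across, 86 inside, 40 high with a 4 thick top; on its centre a black upright round knob 18 across, its top 94 above the bell's rim; about 0.16 kg. Starts on the bench with the outer cover over it, so only the knob shows. Origin at the centre of its lower rim, z up
- outer_cover: steel cap, open below, 112 across, 104 inside, skirt 28 high, top 4 thick; on it a round collar 44 across, 34 inside, its top 56 above the skirt's lower edge, open right through: the knob stands up through it, 26 above it. About 0.2 kg; rests loosely on the inner cover's top, lower edge 12 above the inner's rim. Origin at the centre of the skirt's lower edge, z up
- ring_blank: bystander: small brass finger-ring blank lying flat, 24 across, 8 high; origin under its centre
- collet: bystander: small steel collet, 24 across, 22 high, standing; origin under its centre
- jar: bystander: small closed glass jar, 48 across, 60 high; origin under its centre
- handpiece: bystander: pen-like rotary handpiece of steel and black plastic lying on the bench, 135 long, 22 thick; origin under its middle, long along its own x
- bench_brush: bystander: bench brush lying on the bench, about 150 long; long along its own x
- bench_block: bystander: flat square steel bench block, 60 x 60 x 18; origin under its centre
Not all that is in view belongs to the job. What is shaped like the disc_small but pink is not meant.

How it is judged:
By the outcome, as a careful person would: the job done as asked, in the order asked, and still so for the second after the job is handed in, while the arm keeps its last pose, push and grip.
It also fails if it takes over 72 s, if anything falls off the work surface, if the arm or the gripper's body presses on something with over 40 N, if the wrist force passes 120 N, or if a joint passes its speed limit or range.

## Robot

A 6-joint arm with a two-finger parallel gripper is mounted at the origin on the work surface. World frame = base frame: x ahead of the robot, y to its left, z up, the work surface at z = 0. Lengths are in mm, angles in rad, forces in N, time in s.
With the tool pointing down it reaches from about 300 to 775 mm from the base axis. Payload 14.6 kg.
Tool frame: the origin (TCP) lies on the centre line of the jaws, within the pads' length; the fingertips stand 19 mm ahead of it and the grasp point (between the pads) is the TCP (bot.tip_reach is the distance from the TCP to the fingertips, in mm); y points along the fingers, x is the direction in which the jaws open and shut, and the axes are right-handed (so a half turn about y gives the same grasp; the last joint's range is limited). The gripper opens to 85 mm and grips with 20 to 120 N. Pads are 22 mm wide; open, the fingers measure 114 mm over their backs; the gripper's body (76 mm by 85 mm) begins 54 mm behind the grasp point. The pads swing forward as they close: fully open they stand 13 mm farther back than shut.
Start: joints at [1.165, 0.3, 1.521, -0, 1.321, -0.067], TCP at [182.793, 518.726, 250.281] pointing down, gripper open.
Joint ranges: [-3.03, 3.03], [-0.79, 2.21], [0.23, 2.52], [-1.04, 4.18], [0, 3.07], [-2.55, 2.55]. Speed limits (rad/s): [2.22, 2.22, 2.57, 3.14, 3.14, 3.14].

## Interface

Orientations are given as a unit quaternion [w, x, y, z].
In Python, from rig import bot gives the robot as it stands. Calls block until the motion is done:
- bot.move_to(position, orientation): joint-space move of the TCP to a pose.
- bot.servo_line(position, attitude=None, speed=150, until_force=None): straight line of the TCP; attitude=None keeps the orientation; speed is the mean speed in mm/s. With until_force (N) it stops when the force on the tool has changed by that much, and returns True; else False.
- bot.move_joints(angles): joint-space move.
- bot.move_gripper(opening, grip_force=None): finger opening in mm; grip_force is the grip in N (None keeps the last); returns when the fingers have stopped.
- bot.dwell(seconds).
- bot.ik(position, orientation): joint angles nearest the present ones, or None.
- bot.read_state(): the state.
- bot.read_camera(name): name is "side" or "top"; returns a dict with "image" (480x640x3 uint8, blue, green, red), "depth" (480x640 float32, mm along the optical axis (not along the pixel's ray), 0 where there is no reading), "fovy" (degrees; the focal length in pixels is half the picture's height over the tangent of half this angle, whatever the lens; pixels are square), "cx", "cy" (the principal point, pixels), "k1" (the pictures are not rectified: a ray, as slopes to the right and down, at radius r is drawn at 1 + k1 r^2 times it, then the intrinsics apply), "eye" and "attitude" of the camera in the world. Camera axes: x right, y down, z forward; pixel columns grow to the right and rows downward; lengths in mm; the calibration is good to about 2 mm. A picture is of the moment at which its call begins.
A pose or a line that the arm cannot do raises bot.MotionError and nothing moves.
- bot.finish_job(): hands the job in, once; it reports no verdict.
The state is a dict: "clock": time; "joint_positions": joint angles; "qvel": joint speeds; "effort": joint torques, N m; "ee_pos": TCP position; "tool_rot": TCP orientation; "ft_force": force on the tool from outside, world axes, zero at the start; "moment": the same for the moment, N m; "grip_width": finger opening in mm.
Only numpy, scipy, OpenCV 4.12 (cv2) and the standard library are available. Lean on these libraries where they do the work, as an engineer would, in place of code of your own. Each camera call takes 0.05 s, during which the arm holds its last target.

## Working session

There is one attempt and no reset: what is moved stays moved. The work goes in short steps, each a Python script; the robot and the scene stay as the last script left them, time stands still between calls to the robot, and variables do not carry over. Pictures are saved under pics/ and viewed, and the job is handed in when it is done.

```bash
ls; mkdir -p pics
python3 - <<'E'
from rig import bot
import cv2,numpy as np
for n in("top","side"):
    c=bot.read_camera(n); cv2.imwrite(f"pics/{n}0.png",c["image"]); np.savez(f"{n}0.npz",**c)
    print({k:v for k,v in c.items() if k not in("image","depth")}, (c["depth"]>0).mean())
s=bot.read_state();print(s, bot.tip_reach)
E
```

```text
pics
{'fovy': 50.732927051415246, 'cx': 324.52565597486387, 'cy': 238.51078815693953, 'k1': 0.04005816618720436, 'eye': array([372.51557572, -15.08353612, 948.21121797]), 'attitude': array([-0.08262136,  0.73561878, -0.66846934,  0.07202404])} 0.9960188802083333
{'fovy': 51.77392623644759, 'cx': 322.1563435993821, 'cy': 246.11674106593478, 'k1': -0.005180822208124256, 'eye': array([411.91112235, 579.79034283, 599.63089915]), 'attitude': array([ 0.04091324, -0.11825125,  0.90952791, -0.39636061])} 0.9959895833333333
{'clock': 0.1, 'joint_positions': array([ 1.16542072e+00,  3.00455992e-01,  1.52149259e+00, -9.03216232e-06,
        1.32072187e+00, -6.66155452e-02]), 'qvel': array([-4.70021854e-04, -1.35613883e-03, -1.11325242e-03, -6.52866837e-05,
       -9.02371746e-04, -1.33447025e-03]), 'effort': array([-8.18390799e-05, -5.44378209e+01, -3.62369013e+01, -6.28340013e-05,
        3.09777155e-03, -1.96515082e-06]), 'ee_pos': array([182.71499251, 518.56858573, 249.7670301 ]), 'tool_rot': array([-0.57692821,  0.57733145,  0.40823631, -0.40888304]), 'ft_force': array([ 0.09568404, -0.08466865, -0.04204612]), 'moment': array([-0.06769745,  0.01738436,  0.02702507]), 'grip_width': 85.12208197260942} 19.0
```

View pics/top0.png

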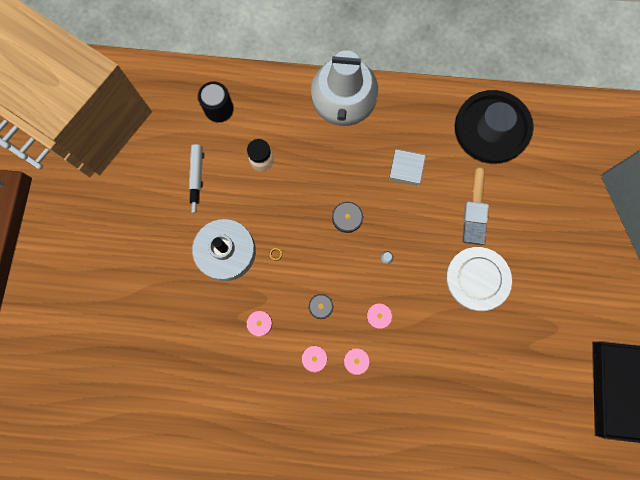

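View pics/side0.png

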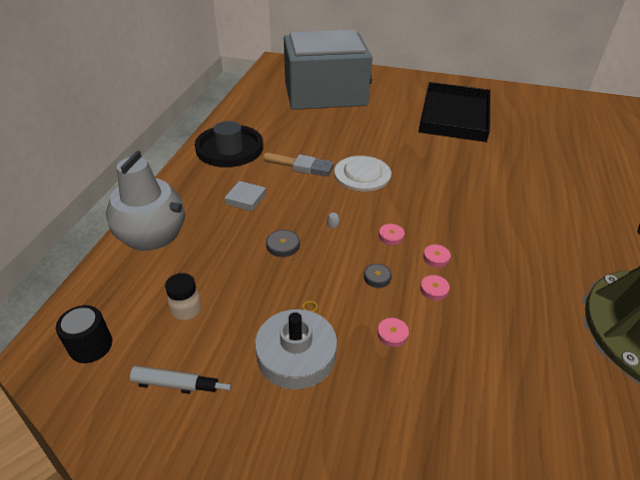

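The top view shows the cover stack at (223,248), the large disc at (347,216), the small disc at (320,306) and a base candidate at (480,279). The pink discs are decoys. Next I'll measure these.

```bash
cat > h.py <<'E'
import numpy as np, cv2
from scipy.spatial.transform import Rotation as R
def cam(c):
    f=240/np.tan(np.radians(float(c["fovy"]))/2); q=np.array(c["attitude"],float)
    return f,float(c["cx"]),float(c["cy"]),float(c["k1"]),np.array(c["eye"]),R.from_quat(q[[1,2,3,0]]).as_matrix()
def slopes(c,uv):
    f,cx,cy,k,e,M=cam(c); K=np.array([[f,0,cx],[0,f,cy],[0,0,1.]])
    return cv2.undistortPoints(np.array(uv,float).reshape(-1,1,2),K,np.array([k,0,0,0,0.])).reshape(-1,2)
def plane(c,uv,z):
    f,cx,cy,k,e,M=cam(c); s=slopes(c,uv); d=np.c_[s,np.ones(len(s))]@M.T
    return e+d*((z-e[2])/d[:,2])[:,None]
def cloud(c):
    v,u=np.mgrid[0:480,0:640]; s=slopes(c,np.c_[u.ravel(),v.ravel()])
    M=cam(c)[5]; P=(np.c_[s,np.ones(len(s))]*np.array(c["depth"]).reshape(-1,1))@M.T+cam(c)[4]
    return P.reshape(480,640,3)
E
python3 - <<'E'
from h import *
for n in("top","side"):
    c=np.load(n+"0.npz"); P=cloud(c); np.set_printoptions(precision=1,suppress=True)
    pts={"top":[(480,279),(495,279),(508,279),(510,300),(347,222),(320,312),(223,260),(240,250),(276,280),(407,167),(219,246)],
     "side":[(363,170),(345,182),(283,248),(378,280),(270,340),(295,318),(246,195),(393,338)]}[n]
    for u,v in pts: print(n,(u,v),P[v,u])
E
```

```text
top (480, 279) [ 530.  -283.2   17.9]
top (495, 279) [ 533.6 -312.    12.6]
top (508, 279) [ 536.5 -336.9    9.1]
top (510, 300) [ 499.4 -345.    -2.1]
top (347, 222) [616.4 -30.4  11.9]
top (320, 312) [441.8   4.2  12.6]
top (223, 260) [515.6 187.3  45.4]
top (240, 250) [536.9 159.2  45. ]
top (276, 280) [494.5  92.9  -1. ]
top (407, 167) [ 735.2 -136.5   18.4]
top (219, 246) [532.  187.3  91.3]
side (363, 170) [ 531.2 -274.6   16.7]
side (345, 182) [ 560.4 -235.7    7.4]
side (283, 248) [621.1 -10.6  11.4]
side (378, 280) [449.2  20.8  11.6]
side (270, 340) [571.  201.6  44. ]
side (295, 318) [536.9 193.5  93. ]
side (246, 195) [ 733.  -128.    17.2]
side (393, 338) [408.6 129.2  11.3]
```

Run:
```python
import cv2
a=cv2.imread("pics/top0.png")
o=cv2.hconcat([cv2.resize(a[y-45:y+45,x-45:x+45],(390,390),interpolation=cv2.INTER_CUBIC) for x,y in((480,279),(223,248))])
cv2.imwrite("pics/crop0.png",o)
```

```text
(no output)
```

View pics/crop0.png

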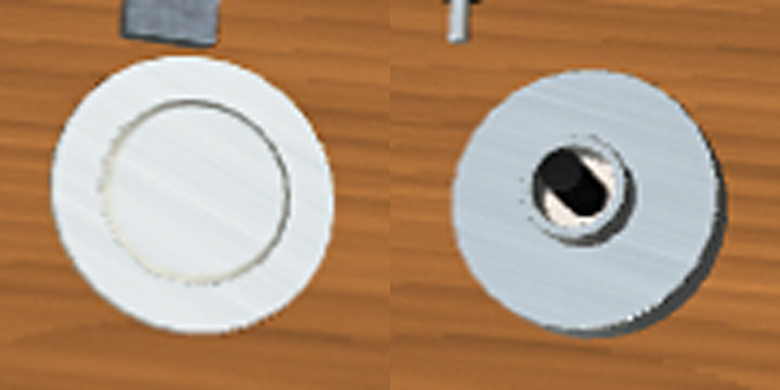

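The base is confirmed: flange at z≈8, step at z≈17, 120 across. Next come precise centres from both views.

```bash
cat >> h.py <<'E'
from scipy.optimize import least_squares
def fitc(P,r=None):
    p=P[:,:2]; c0=(p.min(0)+p.max(0))/2
    if r is None:
        s=least_squares(lambda x:np.hypot(*(p-x[:2]).T)-x[2],[*c0,40],loss="soft_l1"); 
    else: s=least_squares(lambda x:np.hypot(*(p-x[:2]).T)-r,c0,loss="soft_l1")
    res=s.fun
    return s.x,np.sqrt((res**2).mean())
def far_edge(c,mask,z):
    """outer contour of mask cast to plane z, only the side away from camera (true top rim)"""
    cs,_=cv2.findContours(mask.astype(np.uint8),cv2.RETR_EXTERNAL,cv2.CHAIN_APPROX_NONE)
    k=max(cs,key=cv2.contourArea).reshape(-1,2).astype(float)
    m=k.mean(0); k=k+0.5*(k-m)/np.linalg.norm(k-m,axis=1)[:,None]
    P=plane(c,k,z); ctr=(P.min(0)+P.max(0))/2; d=(ctr-np.array(c["eye"]))[:2]; d/=np.linalg.norm(d)
    return P[(P[:,:2]-ctr[:2])@d>0], P
def roi(shape,u,v,r):
    m=np.zeros(shape[:2],bool); m[max(0,v-r):v+r,max(0,u-r):u+r]=1; return m
E
python3 - <<'E'
from h import *
np.set_printoptions(precision=1,suppress=True)
pos={"top":dict(base=(480,279,45),cov=(223,248,42),L=(347,216,22),S=(320,306,18),ring=(276,254,10)),
 "side":dict(base=(363,173,38),cov=(295,345,50),L=(283,242,22),S=(378,275,18),ring=(310,306,10))}
for n in("top","side"):
    c=np.load(n+"0.npz"); im=c["image"]; hsv=cv2.cvtColor(im,cv2.COLOR_BGR2HSV); P=cloud(c)
    for k,(u,v,r) in pos[n].items():
        m=roi(im.shape,u,v,r)
        if k in"LS":
            b=m&(hsv[...,1]>110)&roi(im.shape,u,v,8)
            ys,xs=np.nonzero(b); print(n,k,"brass",len(xs),plane(c,[[xs.mean(),ys.mean()]],12)[0] if len(xs) else None)
            g=m&(hsv[...,1]<80); z=12
        elif k=="ring": continue
        else: g=m&(hsv[...,1]<90); z={"base":8,"cov":44}[k]
        g=cv2.morphologyEx(g.astype(np.uint8),cv2.MORPH_CLOSE,np.ones((5,5)))
        F,A=far_edge(c,g,z); print(n,k,"free",fitc(F),"knownR",fitc(F,{"base":60,"cov":56,"L":30,"S":23}[k]), "size",(np.ptp(A,axis=0)))
    # knob top & collar
    u,v,r=pos[n]["cov"]; m=roi(im.shape,u,v,r)&(P[...,2]>80); Q=P[m]; print("knob pts",len(Q),np.median(Q,0),Q.min(0),Q.max(0))
    u,v,r=pos[n]["base"]; m=roi(im.shape,u,v,r)&(P[...,2]>14); Q=P[m]; print("step pts",len(Q),(Q.min(0)+Q.max(0))/2,np.ptp(Q,axis=0))
E
```

```text
top base free (array([ 533.4, -268.3,   74.4]), np.float64(7.173313893773324)) knownR (array([ 541.8, -282.9]), np.float64(9.421621380236065)) size [147.3 121.5   0. ]
top cov free (array([537.4, 191.8,  55.9]), np.float64(0.47774724013073894)) knownR (array([537.3, 191.7]), np.float64(0.4804195143222285)) size [115.6 118.    0. ]
top L brass 22 [628.3 -29.6  12. ]
top L free (array([628.2, -29.8,  29.4]), np.float64(0.545342137365736)) knownR (array([627.5, -29.7]), np.float64(0.6044339837745928)) size [62.3 60.   0. ]
top S brass 24 [452.8   4.7  12. ]
top S free (array([453.7,   4.6,  22.1]), np.float64(0.4504763625092526)) knownR (array([452.6,   4.4]), np.float64(0.5971942075913013)) size [46.5 45.3  0. ]
knob pts 129 [534.8 187.4  93.2] [372.5 -15.1  80.4] [545.9 198.7 948.2]
step pts 1381 [ 494.4 -168.7  481.1] [243.8 307.3 934.2]
side base free (array([ 539.3, -270.2,   73.7]), np.float64(5.251703240310086)) knownR (array([ 536.2, -285.3]), np.float64(9.07741781073652)) size [147.7 134.    0. ]
side cov free (array([537. , 193. ,  55.8]), np.float64(0.43435353351058337)) knownR (array([537. , 193.2]), np.float64(0.4431487243881405)) size [116.2 130.5   0. ]
side L brass 14 [627.9 -29.3  12. ]
side L free (array([627.4, -28. ,  29.7]), np.float64(0.5879589923890053)) knownR (array([627.3, -27.6]), np.float64(0.6170562850080135)) size [61.9 69.8  0. ]
side S brass 20 [452.8   4.7  12. ]
side S free (array([452.8,   5. ,  22. ]), np.float64(0.5393510138639527)) knownR (array([452.7,   6.2]), np.float64(0.7244710533429344)) size [45.6 55.6  0. ]
knob pts 227 [534.5 197.6  92.9] [411.9 185.   80. ] [545.5 579.8 599.6]
step pts 634 [513.5 130.1 306.8] [203.2 899.4 585.6]
```

The views agree on the discs and the cover. The brush got into the base mask, so I'll redo the base and the knob.

Run:
```python
from h import *
np.set_printoptions(precision=1,suppress=True)
for n,b,kn in(("top",(480,279,38),(223,248)),("side",(363,173,32),(295,330))):
    c=np.load(n+"0.npz"); im=c["image"]; hsv=cv2.cvtColor(im,cv2.COLOR_BGR2HSV); P=cloud(c)
    m=roi(im.shape,*b)&(hsv[...,1]<90)&(hsv[...,2]>150)
    nn,lab,st,_=cv2.connectedComponentsWithStats(m.astype(np.uint8)); i=1+np.argmax(st[1:,4]); g=cv2.morphologyEx((lab==i).astype(np.uint8),cv2.MORPH_CLOSE,np.ones((5,5)))
    F,A=far_edge(c,g,8); print(n,"base",fitc(F),fitc(F,60),"all",fitc(A),np.ptp(A,axis=0))
    E=roi(im.shape,*b)&(P[...,2]>14.2)&(P[...,2]<19)&(lab==i)
    E=cv2.morphologyEx(E.astype(np.uint8),cv2.MORPH_OPEN,np.ones((3,3)))
    F,A=far_edge(c,E,16);print(" step",fitc(A),fitc(F,36))
    k=roi(im.shape,*kn,30)&(P[...,2]>87)&(P[...,2]<96)&(hsv[...,2]<70)
    Q=P[k]; 
    tp=Q[Q[:,2]>92.5]; print(" knob top",len(tp),(tp.min(0)+tp.max(0))/2,np.ptp(tp,axis=0),np.median(tp,0))
    # collar top z=68
    k=roi(im.shape,*kn,30)&(P[...,2]>65)&(P[...,2]<72)&(hsv[...,2]>100); Q=P[k]; print(" collar",(Q.min(0)+Q.max(0))/2,np.ptp(Q,axis=0))
```

```text
top base (array([ 533.6, -284.3,   60. ]), np.float64(0.5185696525427108)) (array([ 533.6, -284.3]), np.float64(0.5188926297577102)) all (array([ 533.2, -283.8,   60.4]), np.float64(0.5788730209480144)) [121.7 120.2   0. ]
 step (array([ 523.7, -281. ,   21.6]), np.float64(8.475160887970315)) (array([ 512.6, -261.9]), np.float64(5.202921869779544))
 knob top 46 [539.1 190.7  94.1] [13.1 16.   3.3] [538.3 190.8  93.4]
 collar [537.6 191.9  68.4] [42.8 41.6  6.8]
side base (array([ 533.6, -283.4,   59.1]), np.float64(0.8663271191768338)) (array([ 533.4, -282.4]), np.float64(0.9212005754332482)) all (array([ 533.4, -283.2,   59.3]), np.float64(0.901973286373676)) [119.7 122.    0. ]
 step (array([ 532.3, -280.3,   30.7]), np.float64(6.216194240441042)) (array([ 529.9, -274.2]), np.float64(7.575967151302052))
 knob top 89 [537.1 192.8  94.2] [16.4 15.6  3.4] [536.6 193.2  93.4]
 collar [536.9 193.1  67.1] [42.8 42.6  3.9]
```

```bash
cat >> h.py <<'E'
def down(a):
    X=np.array([np.cos(a),np.sin(a),0]);Y=np.array([0,0,-1.]);q=R.from_matrix(np.c_[X,Y,np.cross(X,Y)]).as_quat()
    return q[[3,0,1,2]]
LD=(628,-29.4);SD=(452.8,4.7);BS=(533.5,-283.6);KN=(537.8,192.0)
E
python3 - <<'E'
from rig import bot
from h import *
np.set_printoptions(precision=2,suppress=True)
for nm,p in dict(L=LD,S=SD,B=BS,K=KN).items():
    for a in (0,np.pi/2,np.pi,-np.pi/2):
        print(nm,round(a,2),bot.ik([*p,100],down(a)))
E
```

```text
L 0 [-0.11  0.62  1.42 -0.    1.1  -0.11]
L 1.57 [-0.11  0.62  1.42 -0.    1.1  -1.68]
L 3.14 None
L -1.57 [-0.11  0.62  1.42 -0.    1.1   1.47]
S 0 [-0.07  0.28  1.93 -0.    0.92 -0.07]
S 1.57 [-0.07  0.28  1.93 -0.    0.92 -1.64]
S 3.14 None
S -1.57 [-0.07  0.28  1.93 -0.    0.92  1.5 ]
B 0 [-0.55  0.57  1.5  -0.    1.07 -0.55]
B 1.57 [-0.55  0.57  1.5  -0.    1.07 -2.12]
B 3.14 None
B -1.57 [-0.55  0.57  1.5  -0.    1.07  1.02]
K 0 [ 0.28  0.51  1.6  -0.    1.03  0.28]
K 1.57 [ 0.28  0.51  1.6  -0.    1.03 -1.29]
K 3.14 None
K -1.57 [ 0.28  0.51  1.6  -0.    1.03  1.85]
```

Run:
```python
from rig import bot
from h import *
q=down(0)
bot.move_to([*LD,80],q)
bot.move_gripper(71,40); print(bot.read_state()["clock"],bot.read_state()["grip_width"],bot.tip_reach)
c=bot.read_camera("side");cv2.imwrite("pics/a1.png",c["image"])
bot.servo_line([*LD,32],speed=80)
t=bot.servo_line([*LD,5],speed=20,until_force=4)
s=bot.read_state();print(t,s["ee_pos"],s["ft_force"],s["clock"])
```

```text
2.975 71.04045068448592 19.0
True [627.99625837 -29.40123423  11.05879747] [-1.92023192 -0.06593563  6.24829186] 4.75
```

View pics/a1.png

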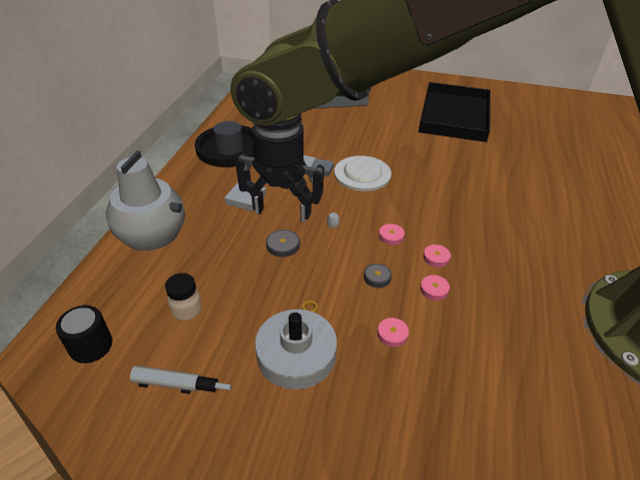

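Touch at TCP z=11 matches the swing model (setback ≈8 mm at 71). Now the grasp with the tips about 2.5 mm up.

Run:
```python
from rig import bot
from h import *
np.set_printoptions(precision=1,suppress=True)
q=down(0)
bot.servo_line([*LD,16],speed=40)
w=bot.move_gripper(50,40); s=bot.read_state();print(w,s["grip_width"],s["ft_force"],s["clock"])
bot.servo_line([*LD,90],speed=120)
s=bot.read_state();print(s["grip_width"],s["ft_force"],s["ee_pos"])
bot.move_to([*BS,90],q)
s=bot.read_state();print(s["grip_width"],s["ft_force"],s["ee_pos"],s["clock"])
for n in("top","side"):
    c=bot.read_camera(n);cv2.imwrite(f"pics/b_{n}.png",c["image"]);np.savez(f"b_{n}.npz",**c)
```

```text
False 58.22577292892566 [-2.5 -0.3  4.5] 5.3
58.427044042577805 [-0.   0.2 -2.4] [627.6 -29.4  89.2]
58.08746821788329 [ 0.2  0.2 -1.9] [ 534.  -282.6   89.8] 7.1167
```

View pics/b_side.png

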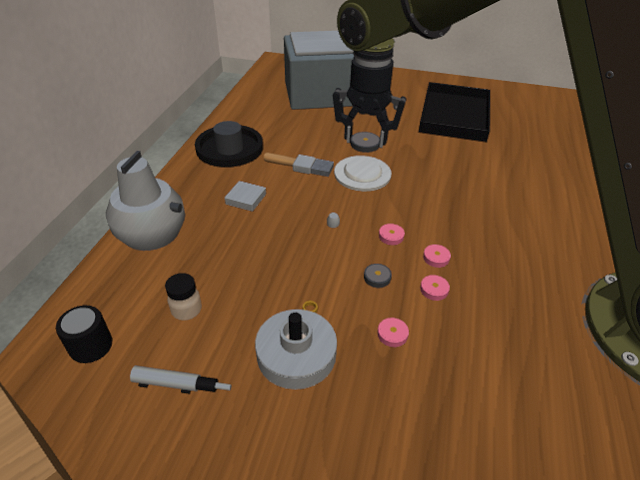

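Run:
```python
from rig import bot
from h import *
np.set_printoptions(precision=1,suppress=True)
bot.servo_line([*BS,36],speed=70)
t=bot.servo_line([*BS,28],speed=10,until_force=2.5)
s=bot.read_state();print(t,s["ft_force"],s["ee_pos"],s["clock"])
bot.move_gripper(64); s=bot.read_state();print(s["grip_width"],s["ft_force"],s["ee_pos"])
bot.move_gripper(72)
p=s["ee_pos"]
bot.servo_line([*BS,110],speed=120)
bot.move_to([*SD,70],down(0)); print(bot.read_state()["clock"])
bot.move_gripper(58)
for n in("top","side"):
    c=bot.read_camera(n);cv2.imwrite(f"pics/c_{n}.png",c["image"]);np.savez(f"c_{n}.npz",**c)
    im=c["image"];hsv=cv2.cvtColor(im,cv2.COLOR_BGR2HSV)
    u,v,r={"top":(481,279,12),"side":(363,165,12)}[n]
    b=roi(im.shape,u,v,r)&(hsv[...,1]>110)&(hsv[...,2]>60); ys,xs=np.nonzero(b); print(n,len(xs),xs.mean(),ys.mean(),plane(c,[[xs.mean(),ys.mean()]],28))
o=[cv2.resize(cv2.imread(f"pics/c_{n}.png")[y-45:y+45,x-45:x+45],(390,390)) for n,x,y in(("top",480,279),("side",363,170))]
cv2.imwrite("pics/c.png",cv2.hconcat(o))
```

```text
True [-0.3 -0.3  4.6] [ 533.6 -283.7   32.3] 8.6333
63.82517595951899 [ 0.4  0.5 -0.1] [ 533.1 -283.3   31.5]
11.075
top 25 481.96 276.6 [[ 533.  -283.6   28. ]]
side 55 359.56363636363636 155.61818181818182 [[ 545.9 -308.6   28. ]]
```

View pics/c.png

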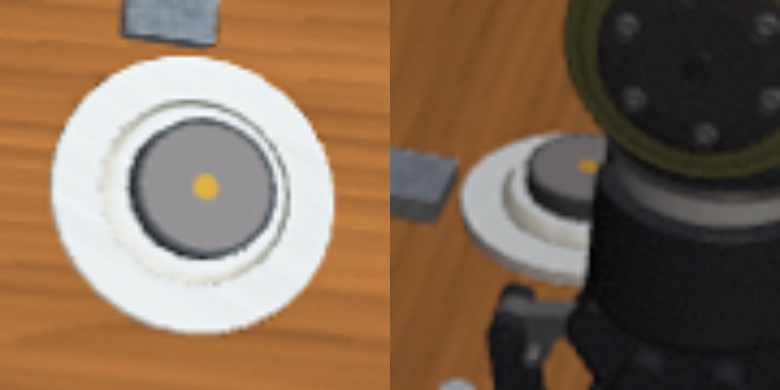

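View pics/c_side.png

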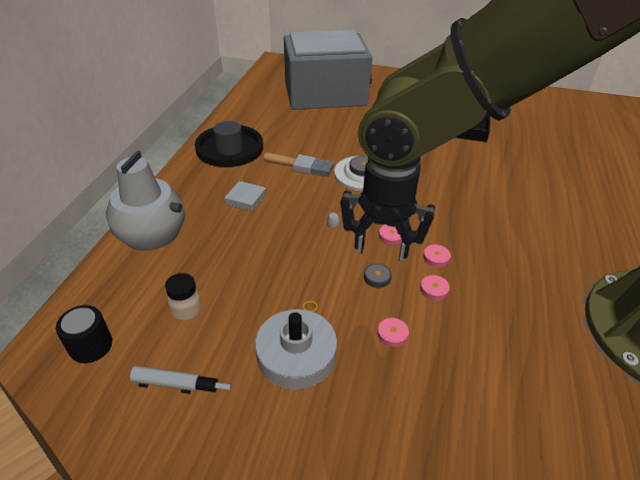

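The large disc sits at (533.0,-283.6), within 1 mm of the base centre. Next, the small disc.

Run:
```python
from rig import bot
from h import *
np.set_printoptions(precision=1,suppress=True)
q=down(0); B=(533.2,-283.7)
bot.servo_line([*SD,18.2],speed=50)
bot.move_gripper(36,40); s=bot.read_state();print(s["grip_width"],s["ft_force"],s["ee_pos"],s["clock"])
bot.servo_line([*SD,110],speed=120)
bot.move_to([*B,110],q)
s=bot.read_state();print(s["grip_width"],s["ft_force"])
bot.servo_line([*B,50],speed=70)
t=bot.servo_line([*B,42],speed=10,until_force=2.5)
s=bot.read_state();print(t,s["ft_force"],s["ee_pos"],s["clock"])
bot.move_gripper(51);bot.move_gripper(58)
bot.servo_line([*B,130],speed=120)
bot.move_to([*KN,140],q); bot.move_gripper(42); print(bot.read_state()["clock"])
for n in("top","side"):
    c=bot.read_camera(n);cv2.imwrite(f"pics/d_{n}.png",c["image"]);np.savez(f"d_{n}.npz",**c)
    im=c["image"];hsv=cv2.cvtColor(im,cv2.COLOR_BGR2HSV)
    u,v,r={"top":(482,275,9),"side":(363,155,8)}[n]
    b=roi(im.shape,u,v,r)&(hsv[...,1]>110)&(hsv[...,2]>60); ys,xs=np.nonzero(b); print(n,len(xs),xs.mean(),ys.mean(),plane(c,[[xs.mean(),ys.mean()]],40))
o=[cv2.resize(cv2.imread(f"pics/d_{n}.png")[y-45:y+45,x-45:x+45],(390,390)) for n,x,y in(("top",480,279),("side",363,160))]
cv2.imwrite("pics/d.png",cv2.hconcat(o))
```

```text
44.20854186468919 [-3.2  0.4  7.7] [453.    4.7  18.8] 12.9333
44.08828764424964 [-0.2  0.1 -0.5]
True [-2.2  0.2  5.6] [ 533.3 -283.8   46.9] 16.475
19.8417
top 22 484.09090909090907 275.90909090909093 [[ 532.6 -283.9   40. ]]
side 31 362.35483870967744 155.0 [[ 538.  -293.8   40. ]]
```

View pics/d.png

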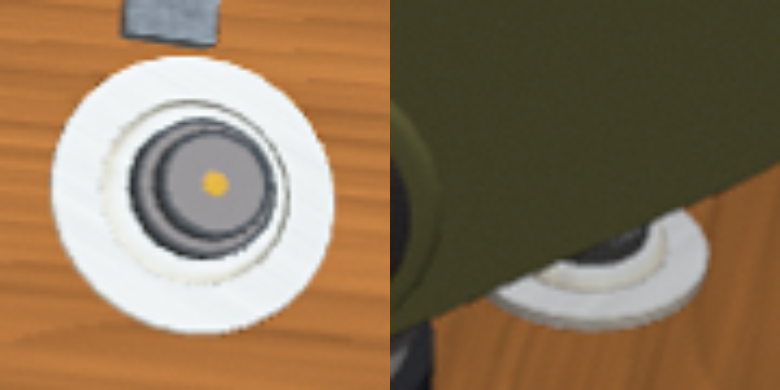

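View pics/d_side.png

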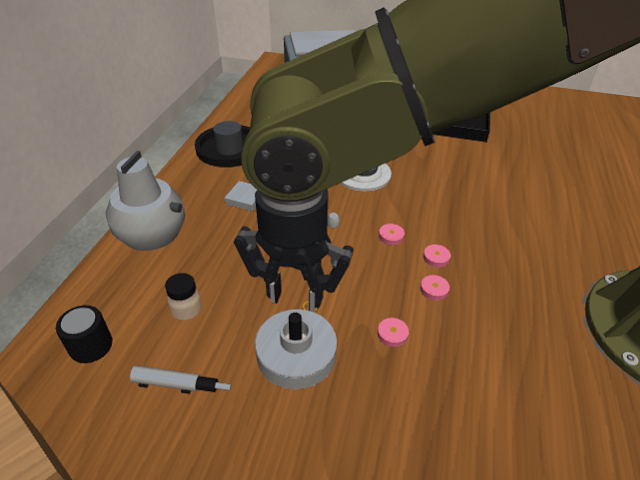

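Small disc at (532.6,-283.9), so both discs are centred. Next, the knob grasp.

Run:
```python
from rig import bot
from h import *
np.set_printoptions(precision=1,suppress=True)
q=down(0); K=KN
t=bot.servo_line([*K,90.5],speed=50,until_force=6); s=bot.read_state();print(t,s["ee_pos"])
bot.move_gripper(8,70); s=bot.read_state();print(s["grip_width"],s["ft_force"],s["ee_pos"],s["clock"])
bot.servo_line([*K,110],speed=40)
s=bot.read_state();print(s["grip_width"],s["ft_force"],s["moment"],s["ee_pos"])
bot.servo_line([*K,210],speed=120)
bot.dwell(.2);s=bot.read_state();print(s["grip_width"],s["ft_force"],s["moment"],s["ee_pos"],s["clock"])
for n in("top","side"):
    c=bot.read_camera(n);cv2.imwrite(f"pics/e_{n}.png",c["image"]);np.savez(f"e_{n}.npz",**c)
```

```text
False [538.  192.   90.8]
15.929573699721265 [ 0.7 -0.8  3.7] [538.1 192.   90.9] 21.4417
15.470718026260837 [ 0.6 -0.7 -4.1] [ 0. -0.  0.] [537.7 192.  109.9]
15.707109395727649 [ 0.3 -0.1 -2.9] [-0.   0.  -0.1] [537.7 191.9 209.3] 23.2667
```

View pics/e_side.png

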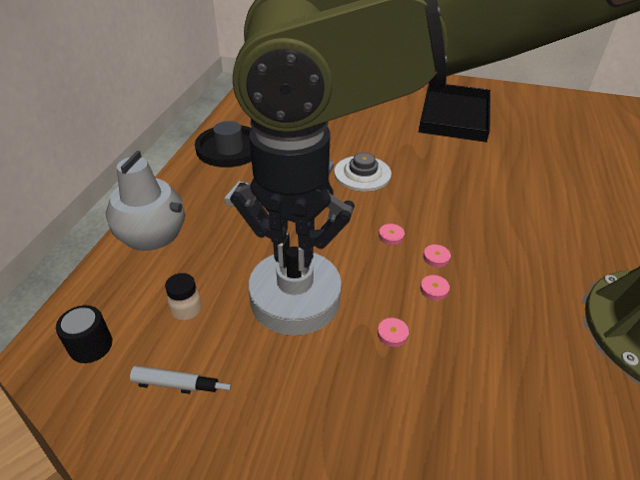

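Run:
```python
from rig import bot
from h import *
np.set_printoptions(precision=1,suppress=True)
B=(533.3,-283.6)
bot.servo_line([*B,209],speed=180)
bot.servo_line([*B,150],speed=80)
bot.dwell(.2)
s=bot.read_state();print(s["grip_width"],s["ft_force"],s["moment"],s["ee_pos"],s["clock"])
for n in("top","side"):
    c=bot.read_camera(n);cv2.imwrite(f"pics/f_{n}.png",c["image"]);np.savez(f"f_{n}.npz",**c)
o=[cv2.imread(f"pics/f_{n}.png")[y-110:y+110,x-100:x+100] for n,x,y in(("top",480,270),("side",363,150))]
cv2.imwrite("pics/f.png",cv2.resize(cv2.hconcat(o),None,fx=2,fy=2))
```

```text
15.632193977566992 [ 0.1 -0.4 -4.1] [-0. -0.  0.] [ 533.5 -283.7  150.5] 27.2417
```

View pics/f.png

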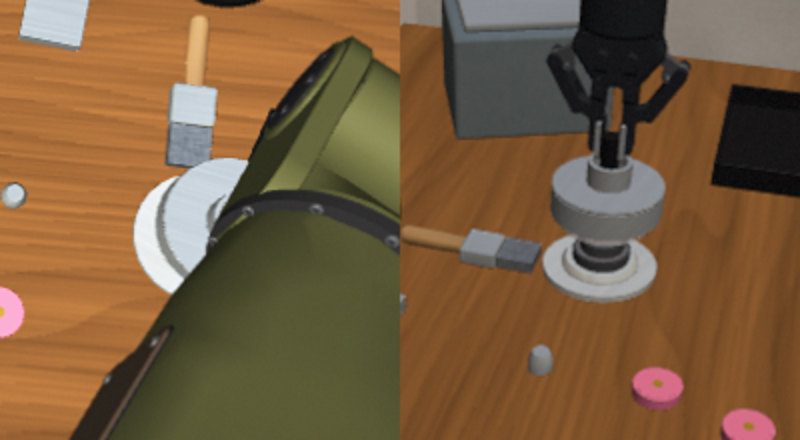

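Run:
```python
from rig import bot
from h import *
np.set_printoptions(precision=1,suppress=True)
B=(533.3,-283.6)
t=bot.servo_line([*B,112],speed=40,until_force=5); print(t,bot.read_state()["ee_pos"])
if not t:
    t=bot.servo_line([*B,96],speed=12,until_force=4)
s=bot.read_state();print(t,s["grip_width"],s["ft_force"],s["moment"],s["ee_pos"],s["clock"])
```

```text
False [ 533.4 -283.7  112.3]
True 15.67949053922111 [-0.   0.7  6. ] [ 0.1  0.1 -0. ] [ 533.4 -283.6   98.9] 29.45
```

Seated at 98.9 (expected 98.8). Release, back off and look.

Run:
```python
from rig import bot
from h import *
np.set_printoptions(precision=1,suppress=True)
B=(533.3,-283.6)
bot.move_gripper(26);bot.move_gripper(42)
bot.servo_line([*B,170],speed=120)
bot.move_to([480,-60,200],down(0)); bot.move_gripper(78)
print(bot.read_state()["clock"])
for n in("top","side"):
    c=bot.read_camera(n);cv2.imwrite(f"pics/g_{n}.png",c["image"]);np.savez(f"g_{n}.npz",**c)
o=[cv2.imread(f"pics/g_{n}.png")[y-70:y+70,x-70:x+70] for n,x,y in(("top",485,275),("side",363,150))]
cv2.imwrite("pics/g.png",cv2.resize(cv2.hconcat(o),None,fx=2.8,fy=2.8))
```

```text
32.1333
```

View pics/g.png

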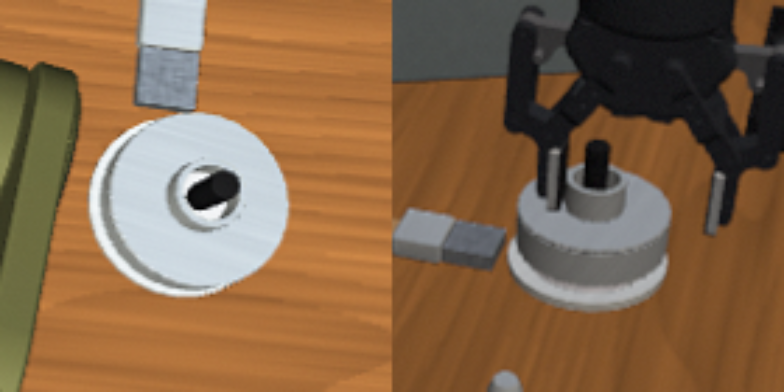

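Both covers are on the base, level. Now I'll measure the outer cover's centre (top face z=52) and the collar and knob heights.

Run:
```python
from h import *
np.set_printoptions(precision=1,suppress=True)
for n,b in(("top",(488,271,42)),("side",(363,150,40))):
    c=np.load(f"g_{n}.npz"); im=c["image"]; hsv=cv2.cvtColor(im,cv2.COLOR_BGR2HSV); P=cloud(c)
    near=np.hypot(P[...,0]-533,P[...,1]+284)
    for nm,(lo,hi),r in(("face",(47,57),62),("collar",(72,80),30),("knob",(98,107),20)):
        m=(P[...,2]>lo)&(P[...,2]<hi)&(near<r)&roi(im.shape,*b); 
        if m.sum()<5: print(n,nm,m.sum()); continue
        Q=P[m]; print(n,nm,m.sum(),"mid",(Q.min(0)+Q.max(0))/2,"ext",np.ptp(Q,axis=0),"z",np.median(Q[:,2]))
    m=((P[...,2]>47)&(near<62)&roi(im.shape,*b)).astype(np.uint8)
    if n=="top":
        F,A=far_edge(c,m,52); print(" rim",fitc(F),fitc(F,56))
```

```text
top face 2609 mid [ 532.2 -282.8   52. ] ext [110.4 111.7   9.9] z 51.7996927462749
top collar 210 mid [ 532.  -283.3   76. ] ext [43.4 42.5  7.7] z 75.23554876159466
top knob 89 mid [ 532.8 -283.5  101.5] ext [15.4 16.7  6.7] z 101.69007782850042
 rim (array([ 532. , -283.1,   55.5]), np.float64(0.501841744881905)) (array([ 531.7, -282.6]), np.float64(0.5539680888580675))
side face 904 mid [ 530.8 -280.3   51.9] ext [110.4 112.6   9.8] z 51.419390357197756
side collar 129 mid [ 531.  -279.1   75.6] ext [42.7 43.6  7.2] z 74.6473335397335
side knob 46 mid [ 532.1 -283.   100.6] ext [17.8 20.8  5. ] z 101.05062012996217
```

All the heights are right (52 / 76 / 102), so the inner cover is fully down. Now take the collar.

Run:
```python
from rig import bot
from h import *
np.set_printoptions(precision=1,suppress=True)
O=(531.8,-282.8);q=down(0)
bot.move_to([*O,190],q)
bot.servo_line([*O,125],speed=80)
t=bot.servo_line([*O,71.5],speed=50,until_force=5); s=bot.read_state();print(t,s["ee_pos"],s["ft_force"])
if not t:
    bot.move_gripper(54); bot.move_gripper(34,40); s=bot.read_state();print(s["grip_width"],s["ft_force"],s["moment"],s["ee_pos"],s["clock"])
```

```text
False [ 532.  -282.9   71.9] [ 0.1 -0.  -0.2]
42.98067053306368 [-1.4 -0.1  5.2] [ 0.1  0.3 -0.1] [ 531.9 -282.9   71.9] 35.9417
```

Run:
```python
from rig import bot
from h import *
np.set_printoptions(precision=1,suppress=True)
O=(531.9,-282.9)
bot.servo_line([*O,82],speed=25); s=bot.read_state();print(s["grip_width"],s["ft_force"],s["moment"],s["ee_pos"])
bot.servo_line([*O,190],speed=60); bot.dwell(.4)
s=bot.read_state();print(s["grip_width"],s["ft_force"],s["moment"],s["ee_pos"],s["clock"])
for n in("top","side"):
    c=bot.read_camera(n);cv2.imwrite(f"pics/i_{n}.png",c["image"]);np.savez(f"i_{n}.npz",**c)
o=[cv2.imread(f"pics/i_{n}.png")[y-100:y+100,x-100:x+100] for n,x,y in(("top",485,270),("side",363,120))]
cv2.imwrite("pics/i.png",cv2.resize(cv2.hconcat(o),None,fx=2,fy=2))
```

```text
42.74131733042329 [-0.4 -0.1 -1.7] [-0.  0. -0.] [ 531.9 -282.9   82. ]
42.97162042360307 [ 0.3 -0.1 -2.9] [ 0.  -0.  -0.1] [ 531.9 -282.9  190. ] 38.8583
```

View pics/i.png

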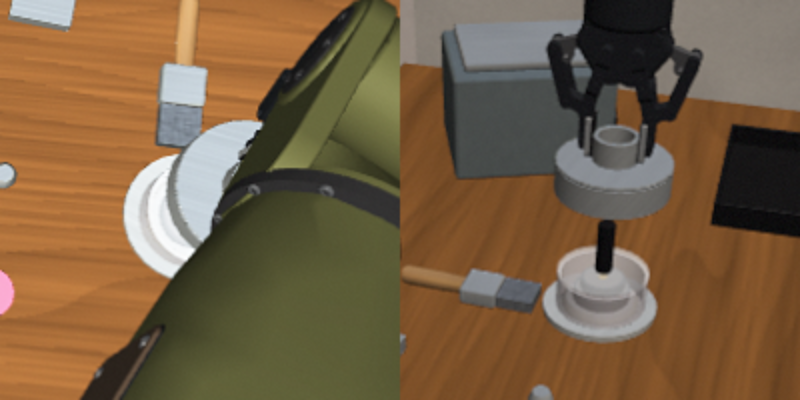

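View pics/i_side.png

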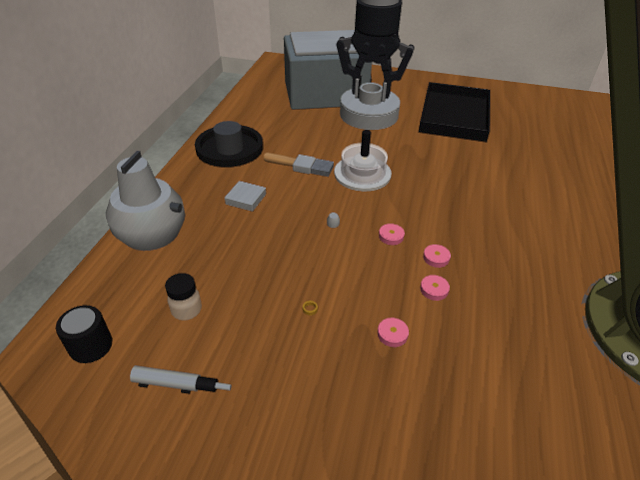

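The outer cover is held level and the knob (365,135 in the side view) is clear below it. I'll do a quick height check and hand in if it passes.

Run:
```python
from rig import bot
from h import *
np.set_printoptions(precision=1,suppress=True)
c=bot.read_camera("side");P=cloud(c);near=np.hypot(P[...,0]-532,P[...,1]+283)<75
hsv=cv2.cvtColor(c["image"],cv2.COLOR_BGR2HSV)
m=near&(P[...,2]>105)&roi(near.shape,369,108,30)&(hsv[...,2]>100); Q=P[m]; print("outer low/top z",np.percentile(Q[:,2],[0.5,50,99]))
k=near&roi(near.shape,365,142,14)&(hsv[...,2]<60); Q=P[k]; print("knob",np.percentile(Q[:,2],[1,99]),Q[Q[:,2]>98].mean(0))
f=near&(P[...,2]>158)&(P[...,2]<182)&roi(near.shape,369,105,32)&(hsv[...,2]>100); Q=P[f]; A=np.c_[Q[:,:2]-[532,-283],np.ones(len(Q))]
F=Q[np.abs(Q[:,2]-170)<4];A=np.c_[F[:,:2]-[532,-283],np.ones(len(F))];print("face plane slopes,z",np.round(np.linalg.lstsq(A,F[:,2],rcond=None)[0],3))
s=bot.read_state();print(s["grip_width"],s["qvel"].max(),s["ee_pos"],s["clock"])
ok = 120 < np.percentile(m.nonzero()[0],50)*0+s["ee_pos"][2]-52 and 40<s["grip_width"]<46
if ok: print(bot.finish_job())
```

```text
outer low/top z [138.2 169.5 194.5]
knob [ 52.1 102.7] [ 532.  -280.3  101.1]
face plane slopes,z [  0.   -0.  169.7]
42.94701609921513 0.0008411461064266282 [ 531.9 -282.9  190. ] 39.0083
the job is handed in; nothing more can be done
None
```

The job is done and handed in at about 39 s of the 72 s allowed; the interface gives no verdict.

- **Discs:** I set both down under light contact. The top view put the large disc about 1 mm or less from the base centre and the small one within about 1 mm. The side camera could not confirm either, as the arm partly blocked its view.
- **Nested cover:** I carried it by the knob and lowered it until it touched at 98.9 mm tool height (98.8 expected). After release the face, collar and knob tops measured close to 52, 76 and 102 mm, so the inner cover is fully down on the base. After placing, the side view put the collar about 4 mm off the top view in y. I used roughly the top-view value and the collar grip went cleanly.
- **Outer cover:** It is held by the collar, still and level (face slopes about 0). Its lower edge is at about 138 mm against a knob top of about 102 mm, so it clears by about 36 mm.
- **Inner cover and bystanders:** The knob was still standing upright at the base centre with its top at 102–103 mm. The bystanders in view looked unmoved by eye; I did not measure them.

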